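Turn the latch plate over for inspection

TASK

Lift the long latch plate, which shows its red face, off the top of the pile of plates leaning on the grey rack. Turn it over and stand it on the yellow rest with its bare aluminium face to the front, the side with the lip: short edge down on the ledge, about in the middle, leaning flat back against the board. Don't drop it, and leave the two short plates and everything else on the bench where they are.

Things in the scene. Friction and masses are not known exactly. Their poses are not given: they have to be found in the camera images.
- plate: Long latch plate 120 x 80 x 8 mm, rigid, 0.15-0.25 kg, 30 mm square window in its middle, one face red, the other bare aluminium. Origin at its centre; x along the 120 mm, y along the 80, z out of the red face. At the start foremost on the grey rack, red to the front, x down the slope. Its upper 50 mm stand free front and back: pinch its 8 mm thickness there, from above along the slope.
- rack_board: Board of the fixed grey rack: flat, 70 mm up the slope, 100 wide, 6 thick, 24 deg back from upright. Origin: mid-width of the corner with the ledge, 30 mm above the table. x DOWN the slope, y across, z out of the front face, away from the robot and up. Board spans x -70..0 mm; the ledge (x = 0) is square to it, 32 mm deep (24 mm of plates, 8 spare); lip 10 mm high.
- rest_board: Board of the fixed yellow rest: flat, 70 mm up the slope, 100 wide, 6 thick, 24 deg back from upright. Origin: mid-width of the corner with the ledge, 30 mm above the table. x DOWN the slope, y across, z out of the front face, away from the robot and up. Board spans x -70..0 mm; the ledge (x = 0) is square to it, 20 mm deep, lip 10 mm high. Seated, a plate's centre is at x -60, y 0, z 4 mm.
- short_a: Short dark steel-coloured plate 68 x 72 x 8 mm, 0.1 kg, square 24 mm window; rearmost in the pile, against the grey rack's board. Loose; origin at its centre, x down the slope, z out of its front face.
- short_b: Same as short_a; middle of the pile, between short_a and the long latch plate. Loose.
- roll_pin: Black roll pin lying on the bench between the stands, 18 mm diameter, 60 mm long along x; origin on its underside. Bystander.
- pin_punch: Aluminium pin punch lying on the bench, 130 mm long along x, 14 mm thick; origin on its underside. Bystander.
- hook_tip: Yellow crane hook tip casting lying on the bench beyond the stands, about 95 x 105 x 32 mm; origin on its underside. Bystander.
- grease_tin: Green grease tin standing on the bench beyond the stands, 66 mm diameter, 55 mm tall; origin under its centre. Bystander.
Things that resemble listed ones, but are neither listed nor needed, are in the scene too. What is meant by the plate is not orange, and is the smaller of those in its own colour. Of the things that look like the part that bears rack_board, the larger one is meant.

How it is judged:
On the way:
1. the long plate is lifted off the pile, clear of the grey rack and the short plates (contact force between plate and rack_board below 0.05 N and contact force between plate and short_b below 0.05 N and distance between plate and rack_board above 0.09 m), for 0.2 s.
At the end, for the whole second after the job is handed in: The long plate is at rest on the yellow rest, bare face front, short edge on the ledge (centre 54-68 mm up the slope), within 22 mm of the middle, 0.17 rad of the slope, 0.16 rad of flat, 14 mm of the board. Short plates within 25 mm, other things within 30 mm, of their starts (angle between plate's own z axis and vertical between 1.75 and 2.25 rad and angle between the z axis of plate and the z axis of rest_board, either way round below 0.16 rad and angle between the x axis of plate and the x axis of rest_board, either way round below 0.17 rad and x of plate in the frame of rest_board between -0.068 and -0.054 m and y of plate in the frame of rest_board between -0.022 and 0.022 m and z of plate in the frame of rest_board between 0 and 0.014 m and contact force between plate and rest_board above 0.3 N and linear speed of plate below 0.02 m/s and distance of each of short_a, short_b from where it was at the start of the episode below 0.025 m and distance of each of roll_pin, pin_punch, hook_tip, grease_tin from where it was at the start of the episode below 0.03 m); the robot touches nothing.
It fails at once if the long plate was dropped or thrown (over 0.7 m/s with no finger on it) (linear speed of plate above 0.7 m/s and contact force between the fingers and plate below 0.1 N).
It fails at once if a short plate was displaced by more than 25 mm (distance of any of short_a, short_b from where it was at the start of the episode above 0.025 m).
It fails at once if a bystander on the bench was displaced by more than 30 mm (distance of any of roll_pin, pin_punch, hook_tip, grease_tin from where it was at the start of the episode above 0.03 m).
It also fails if it takes over 42 s, if anything falls off the work surface, if the arm or the gripper's body presses on something with over 40 N, if the wrist force passes 120 N, or if a joint passes its speed limit or range.

ROBOT

A 6-joint arm with a two-finger parallel gripper is mounted at the origin on the work surface. World frame = base frame: x ahead of the robot, y to its left, z up, the work surface at z = 0. Lengths are in m, angles in rad, forces in N, time in s.
With the tool pointing down it reaches from about 0.35 to 0.8 m from the base axis. Payload 7.3 kg.
Tool frame: the origin (TCP) lies on the centre line of the jaws, within the pads' length; the fingertips stand 19 mm ahead of it and the grasp point (between the pads) is the TCP (tcp_to_tips is the distance from the TCP to the fingertips, in m); z points along the fingers, y is the line along which they close (so a half turn about z gives the same grasp; the last joint's range is limited). The gripper opens to 85 mm and grips with 20 to 120 N. Pads are 22 mm wide; open, the fingers measure 114 mm over their backs; the gripper's body (76 mm by 85 mm) begins 54 mm behind the grasp point. The pads swing forward as they close: fully open they stand 13 mm farther back than shut.
Start: joints at [1.202, 0.342, 1.524, -0, 1.275, -0.146], TCP at [0.116, 0.512, 0.219] pointing down, gripper open.
Joint ranges: [-2.53, 2.53], [-0.77, 2.02], [0.04, 2.7], [-1, 4.14], [0.28, 2.66], [-3.11, 3.11]. Speed limits (rad/s): [2.57, 2.57, 3.14, 3.14, 3.14, 3.14].

INTERFACE

Orientations are given as a rotation vector (axis times angle).
In Python, from cell import * gives the robot as it stands.
- The arm moves only by the shell command python3 -m pendant 'ROWS' [FORCE]. ROWS is JSON, a list that holds one entry, the list of rows, each a list of 5 numbers: the shift along the tool's x, y, z in m, then the turn about the tool's z in degrees, then the closure in counts, from 0 (fully open) to 255 (shut). A call has 1 to 20 rows; each row is the pose to reach, as a shift and turn from the pose commanded when the call began, along the tool's axes at that moment; what a row does not reach only later rows make up. A row lasts 1/12 s, in which the tool goes at most 41.7 mm and 7.16 degrees, less where a joint would pass 70% of its speed; a pose out of reach is approached as far as the arm can. A call with a gripper value outside its range is refused whole. The fingers move at their own pace and stop on an object; FORCE is the grip in N (left out, the last holds). Time passes only in rows, so rows that repeat a pose let the fingers close. It gives the time, the measured TCP pose, the force, the opening and the grip force at its end, in the units of the state.
- get_state(): the state, without advancing time (a new reading comes with each control period).
- grab_frame(name): name is "scene" or "top"; returns (picture, depth): 400x640x3 uint8, blue, green, red; 400x640 float32, m along the optical axis (not along the pixel's ray), 0 where there is no reading.
- get_calibration(name): a dict with "intrinsics" (3x3 intrinsics, pixels), "R" (3x3) and "t" (3): a world point X has camera coordinates R X + t. Camera axes: x right, y down, z forward; pixel columns grow to the right and rows downward; lengths in m; the calibration is good to about 2 mm. A picture is of the moment at which its call begins. get_calibration takes no time and is no camera call.
- sign_off(): hands the job in; it is judged then, once.
Trained networks look in the newest picture that a camera, given by its name, has taken for a name from the list of things; names that differ only in an ending like _2 or _b are one class to them, and where a whole thing is asked for, a point or a joint stands for the part that bears it (a point fixed in the world has none). Each returns a list of dicts, best first, with "p" (0 to 1); they miss things now and then, are a little off and sometimes report something else, mostly with a low value. They report only what shows in the picture. A call takes as long as a camera call. They do not tell look-alikes from the thing itself.
- masks_of(camera, query): "pixels" (400x640 bool, what is visible of it) and "location" ([row, column] in pixels, amid what is visible of it).
- landmark_of(camera, query): "location" ([row, column] in pixels: a listed point, or the origin of a listed thing).
The state is a dict: "clock": time; "qpos": joint angles; "qvel": joint speeds; "joint_torque": joint torques, N m; "ee_pos": TCP position; "tcp_rot": TCP orientation; "force": force on the tool from outside, world axes, zero at the start; "ft_torque": the same for the moment, N m; "opening": finger opening in m; "grasp_force": force on a finger pad.
Only numpy, scipy, OpenCV 4.12 (cv2) and the standard library are available. Lean on these libraries where they do the work, as an engineer would, in place of code of your own. Each camera call takes 0.05 s, during which the arm holds its last target. There are 200 camera calls.

## Working session

There is one attempt and no reset: what is moved stays moved. The work goes in short steps, Python scripts to look and compute and a shell command to move; the robot and the scene stay as the last step left them, time stands still between calls to the robot, and variables do not carry over. Pictures are saved under pics/ and viewed, at most 10 in all, crops included, and the job is handed in when it is done.

```bash
ls; mkdir -p pics
python3 - <<'E'
from cell import *
import cv2,numpy as np
for n in("scene","top"):
    im,d=grab_frame(n); cv2.imwrite(f"pics/{n}0.png",im); np.save(f"{n}d.npy",d)
    c=get_calibration(n); print(n,c)
    for q in("plate","rack_board","rest_board","short_a"):
        print(q,[(round(m["p"],2),[int(v) for v in m["location"]],int(m["pixels"].sum())) for m in masks_of(n,q)][:5],[(round(m["p"],2),[int(v) for v in m["location"]]) for m in landmark_of(n,q)][:5])
s=get_state();print(s)
E
```

```text
pics
scene {'intrinsics': array([[455.31225099,   0.        , 323.62114259],
       [  0.        , 455.31225099, 201.74489968],
       [  0.        ,   0.        ,   1.        ]]), 'R': array([[ 0.67230147,  0.74014508,  0.01399929],
       [ 0.50902986, -0.44847488, -0.73468285],
       [-0.53749357,  0.50105442, -0.67826627]]), 't': array([-0.34791506, -0.25877508,  1.56950398])}
plate [(0.94, [318, 236], 3436), (0.84, [227, 301], 1316), (0.59, [229, 245], 951)] [(0.76, [311, 232]), (0.59, [231, 301])]
rack_board [(0.88, [256, 302], 465), (0.72, [245, 172], 944)] [(0.89, [253, 304]), (0.84, [252, 172])]
rest_board [(0.92, [156, 391], 702)] [(0.97, [162, 390]), (0.38, [253, 306])]
short_a [(0.62, [233, 302], 107)] [(0.4, [243, 302])]
top {'intrinsics': array([[405.37362459,   0.        , 315.53037908],
       [  0.        , 405.37362459, 205.4982401 ],
       [  0.        ,   0.        ,   1.        ]]), 'R': array([[-0.02046305, -0.99976804,  0.00671791],
       [-0.98091859,  0.01877696, -0.19351008],
       [ 0.19333905, -0.01054953, -0.98107529]]), 't': array([-0.05918082,  0.59
[... 376 characters left out ...]
 360]), (0.41, [189, 358])]
{'clock': 0.9, 'qpos': array([ 1.20199672e+00,  3.41984536e-01,  1.52412205e+00,  1.81008274e-05,
        1.27544256e+00, -1.45989438e-01]), 'qvel': array([-0.00047041, -0.00075339, -0.00038108, -0.00088221, -0.00272149,
        0.00019027]), 'joint_torque': array([-1.90414357e-03, -4.33556449e+01, -2.46274281e+01, -3.25425699e-04,
        1.16338974e-04,  1.26613395e-05]), 'ee_pos': array([0.11597586, 0.51202611, 0.21902183]), 'tcp_rot': array([-3.49273478e-01, -3.12211095e+00, -7.30088613e-05]), 'force': array([ 0.43378408, -0.43607149,  0.10821299]), 'ft_torque': array([-0.03512423,  0.03756824,  0.0133439 ]), 'grasp_force': 0.0, 'opening': 0.08564458083377194}
```

View pics/scene0.png

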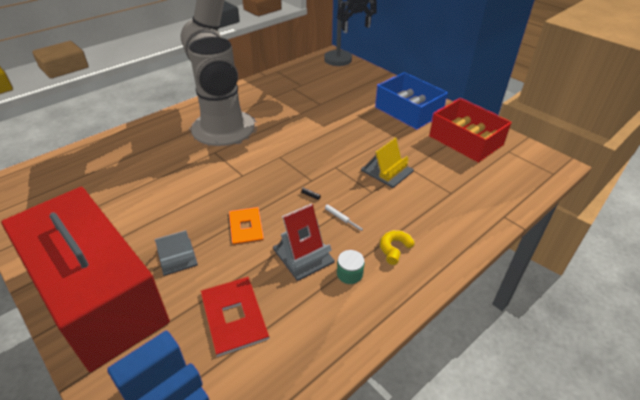

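View pics/top0.png

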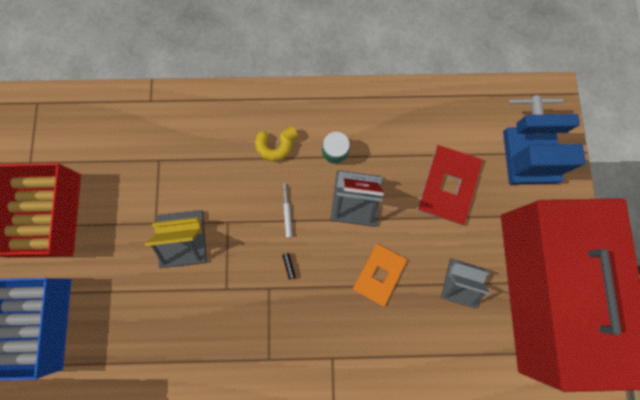

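The red plate on the big rack (scene r227 c301) is the target. Not it: the large red plate lying flat (318,236), the orange plate (229,245) and the small grey rack (245,172). The tool stays vertical, so I need positions and yaws.

```bash
cat > h.py <<'E'
from cell import *
import cv2,numpy as np
def cloud(n,d):
    c=get_calibration(n);K=c["intrinsics"];v,u=np.mgrid[:400,:640]
    p=np.stack([(u-K[0,2])/K[0,0]*d,(v-K[1,2])/K[1,1]*d,d],-1)
    return (p-c["t"])@c["R"]          # world
def near(n,q,rc):
    ms=masks_of(n,q); return min(ms,key=lambda m:np.hypot(*(np.array(m["location"])-rc)))
def plane(P):
    for _ in range(4):
        c=np.median(P,0) if _==0 else P.mean(0); n=np.linalg.svd(P-c)[2][2]; r=abs((P-c)@n); P=P[r<max(2*np.median(r),.002)]
    return P.mean(0),n*np.sign(n[2]),P,r
E
python3 - <<'E'
from h import *
np.set_printoptions(precision=4,suppress=True)
im0=None
for n,tg in(("scene",[("plate",(227,301)),("rest_board",(156,391)),("rack_board",(256,302))]),("top",[("plate",(184,358)),("rest_board",(228,174)),("rack_board",(179,356))])):
    im,d=grab_frame(n); W=cloud(n,d)
    if n=="scene": cv2.imwrite("pics/crop.png",cv2.resize(im[130:290,260:440],None,fx=4,fy=3.7,interpolation=cv2.INTER_CUBIC))
    print(n,"table z",np.median(W[150:250,225:265,2]) if n=="top" else "")
    for q,rc in tg:
        m=near(n,q,rc); k=m["pixels"]&(d>0)
        k=cv2.erode(k.astype(np.uint8),np.ones((3,3)))>0
        P=W[k]; c,nn,Q,r=plane(P)
        print(q,len(P),len(Q),"c",c,"n",nn,"tilt",np.degrees(np.arcsin(nn[2])),"yaw",np.degrees(np.arctan2(nn[1],nn[0])),"min",np.percentile(Q,2,0),"max",np.percentile(Q,98,0))
    np.save(n+"W.npy",W)
E
```

```text
scene table z 
plate 1072 807 c [ 0.6341 -0.1754  0.0996] n [ 0.9016 -0.1403  0.4093] tilt 24.15851500101513 yaw -8.843777378023622 min [ 0.6103 -0.2106  0.05  ] max [ 0.6576 -0.136   0.1469]
rest_board 583 323 c [0.5376 0.241  0.0604] n [0.9042 0.1014 0.4148] tilt 24.509785559302927 yaw 6.4010281143407255 min [0.5221 0.1967 0.0291] max [0.5535 0.2919 0.0913]
rack_board 296 168 c [ 0.6676 -0.1842  0.051 ] n [ 0.3384 -0.0695  0.9384] tilt 69.78807220790456 yaw -11.598329347708118 min [ 0.6139 -0.2256  0.0448] max [ 0.6802 -0.1357  0.0689]
top table z -0.0006631758704961819
plate 345 283 c [ 0.6302 -0.1694  0.1099] n [ 0.9001 -0.143   0.4115] tilt 24.297072484844147 yaw -9.029949203433569 min [ 0.6076 -0.2058  0.0574] max [ 0.6558 -0.1332  0.1496]
rest_board 899 385 c [0.5345 0.2433 0.0688] n [0.8589 0.0861 0.5049] tilt 30.32484795197272 yaw 5.724304177515937 min [0.5167 0.1959 0.0296] max [0.5604 0.2891 0.0941]
rack_board 232 175 c [ 0.6553 -0.1701  0.0565] n [ 0.6101 -0.0554  0.7904] tilt 52.223876450363115 yaw -5.1878012343671545 min [ 0.6034 -0.2159  0.0382] max [ 0.6739 -0.1231  0.0936]
```

View pics/crop.png

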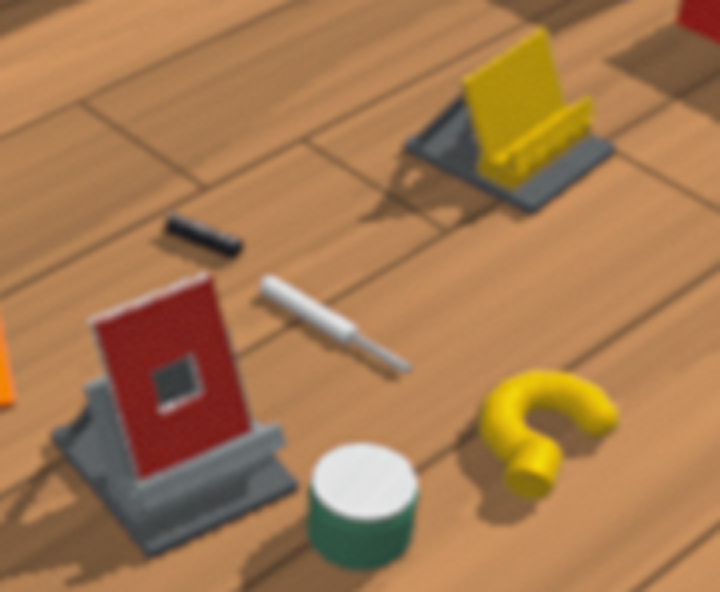

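The crop confirms the choice: the red plate with its window leans on the larger grey rack, and the yellow rest stands empty. Next I work out the targets.

```bash
cat >> h.py <<'E'
from scipy.spatial.transform import Rotation as Ro
def delta(pos,yaw):   # world target, yaw (deg) of tool y -> tool-axis shift mm, turn deg
    s=get_state();R=Ro.from_rotvec(s["tcp_rot"]).as_matrix()
    y=np.degrees(np.arctan2(R[1,1],R[0,1])); return np.round((np.array(pos)-s["ee_pos"])@R*1000,1), round(-(yaw-y),1)
E
python3 - <<'E'
from h import *
np.set_printoptions(precision=4,suppress=True)
for n,rcs in(("scene",(("plate",(227,301)),("rest_board",(156,391)))),("top",(("plate",(184,358)),("rest_board",(228,174))))):
    W=np.load(n+"W.npy"); im,d=grab_frame(n)
    for (q,rc),yaw,(c,nn) in zip(rcs,(-8.9,6.4),(([.6341,-.1754,.0996],[.9016,-.1403,.4093]),([.5376,.241,.0604],[.9042,.1014,.4148]))):
        k=near(n,q,rc)["pixels"]&(d>0); P=W[k]; P=P[abs((P-c)@nn)<.004]
        a=np.radians(yaw); lat=np.array([-np.sin(a),np.cos(a),0]); fx=np.array([np.cos(a),np.sin(a),0])
        l=P@lat; print(n,q,"lat",np.percentile(l,[1,3,97,99]),"z",np.percentile(P[:,2],[1,3,97,99]))
        # plane fwd coordinate at z=0.03 /0.148
        c=np.array(c); f=lambda z:(c@fx)-(z-c[2])*np.tan(np.radians(24))
        print("fwd at z=.03,.10,.14:",[round(f(z),4) for z in(.03,.1,.14)])
        lm=(np.percentile(l,1)+np.percentile(l,99))/2
        for z in(.03,.14): print(z,"world",(lat*lm+fx*f(z))[:2])
p=get_state();print(p["clock"])
E
```

```text
scene plate lat [-0.1127 -0.1118 -0.0348 -0.0331] z [0.0457 0.0484 0.1474 0.1491]
fwd at z=.03,.10,.14: [np.float64(0.6846), np.float64(0.6534), np.float64(0.6356)]
0.03 world [ 0.6651 -0.1779]
0.14 world [ 0.6167 -0.1704]
scene rest_board lat [0.1325 0.1346 0.2296 0.2325] z [0.0287 0.03   0.0921 0.0932]
fwd at z=.03,.10,.14: [np.float64(0.5746), np.float64(0.5435), np.float64(0.5257)]
0.03 world [0.5507 0.2454]
0.14 world [0.5021 0.24  ]
top plate lat [-0.1113 -0.1098 -0.0339 -0.0324] z [0.0422 0.0467 0.1496 0.1508]
fwd at z=.03,.10,.14: [np.float64(0.6846), np.float64(0.6534), np.float64(0.6356)]
0.03 world [ 0.6652 -0.1769]
0.14 world [ 0.6168 -0.1693]
top rest_board lat [0.1336 0.1344 0.2304 0.2322] z [0.0272 0.0283 0.094  0.0947]
fwd at z=.03,.10,.14: [np.float64(0.5746), np.float64(0.5435), np.float64(0.5257)]
0.03 world [0.5507 0.2458]
0.14 world [0.502  0.2403]
1.6
```

Run:
```python
from h import *
print(delta([.6171,-.1702,.26],-8.9))
```

```text
(array([-639.5, -554.7,  -41. ]), np.float64(86.1))
```

```bash
python3 -m pendant '[[[-100,-87,-41,20,0]]]' 2>&1 | tail -3; echo; python3 -m pendant '[[[-0.0,-0.0,-0.041,0,0],[-0.6395,-0.5547,-0.041,86.1,0],[-0.6395,-0.5547,-0.041,86.1,0],[-0.6395,-0.5547,-0.041,86.1,0],[-0.6395,-0.5547,-0.041,86.1,0],[-0.6395,-0.5547,-0.041,86.1,0],[-0.6395,-0.5547,-0.041,86.1,0],[-0.6395,-0.5547,-0.041,86.1,0]]]'
```

```text
force: [1.3, -2.2, 0.5]
opening: 0.0855
grasp_force: 0.0

clock: 2.35
ee_pos: [0.2818, 0.2234, 0.2726]
tcp_rot: [1.81, 2.567, 0.002]
force: [1.6, 0.7, -0.8]
opening: 0.0855
grasp_force: 0.0
```

My first row was in mm by mistake. The per-row limit kept it to one harmless step. Continuing in metres.

Run:
```python
from h import *
print(delta([.6171,-.1702,.26],-8.9))
```

```text
(array([-483.4,  183.6,   12.8]), np.float64(28.5))
```

```bash
python3 -m pendant '[[[-0.4834,0.1836,0.0128,28.5,0],[-0.4834,0.1836,0.0128,28.5,0],[-0.4834,0.1836,0.0128,28.5,0],[-0.4834,0.1836,0.0128,28.5,0],[-0.4834,0.1836,0.0128,28.5,0],[-0.4834,0.1836,0.0128,28.5,0],[-0.4834,0.1836,0.0128,28.5,0],[-0.4834,0.1836,0.0128,28.5,0],[-0.4834,0.1836,0.0128,28.5,0],[-0.4834,0.1836,0.0128,28.5,0],[-0.4834,0.1836,0.0128,28.5,0],[-0.4834,0.1836,0.0128,28.5,0],[-0.4834,0.1836,0.0128,28.5,0],[-0.4834,0.1836,0.0128,28.5,0],[-0.4834,0.1836,0.0128,28.5,0],[-0.4834,0.1836,0.0128,28.5,0]]]'
python3 - <<'E'
from h import *
print(delta([.6171,-.1702,.13],-8.9))
E
```

```text
clock: 3.68
ee_pos: [0.6185, -0.1659, 0.2594]
tcp_rot: [-2.38, -2.049, 0.0]
force: [-0.0, -0.6, -0.6]
opening: 0.0853
grasp_force: 0.0
(array([ -4.5,  -0.7, 129.4]), np.float64(0.4))
```

```bash
python3 -m pendant '[[[-0.003,0,0.06,0.3,0],[-0.003,0,0.1,0.3,0],[-0.003,0,0.13,0.3,0],[-0.003,0,0.13,0.3,0],[-0.003,0,0.13,0.3,120],[-0.003,0,0.13,0.3,120],[-0.003,0,0.13,0.3,120],[-0.003,0,0.13,0.3,120]]]' 20
python3 - <<'E'
from h import *
im,d=grab_frame("scene");cv2.imwrite("pics/b1.png",cv2.resize(im[140:300,240:400],None,fx=3.7,fy=3.7,interpolation=cv2.INTER_CUBIC))
E
```

```text
clock: 4.35
ee_pos: [0.62, -0.17, 0.1328]
tcp_rot: [2.382, 2.04, 0.004]
force: [0.2, -0.0, 0.6]
opening: 0.0452
grasp_force: 0.0
```

View pics/b1.png

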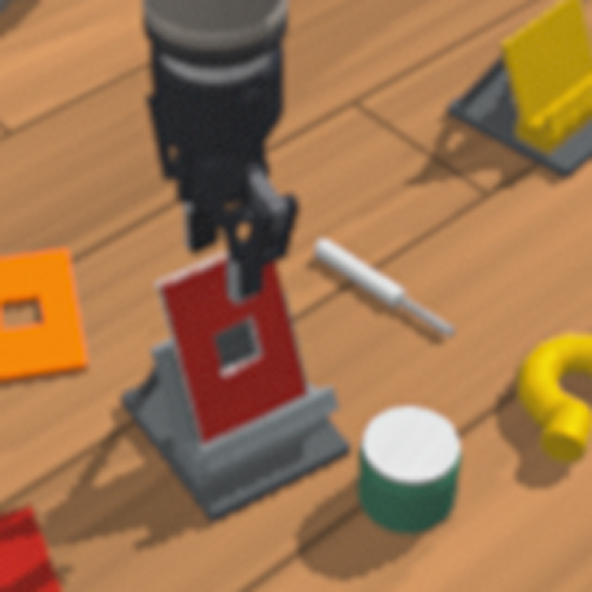

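```bash
python3 -m pendant '[[[0,0.003,0,0,150],[0,0.006,0,0,165],[0,0.009,0,0,165],[0,0.012,0,0,170],[0,0.015,0,0,175],[0,0.018,0,0,180],[0,0.021,0,0,185],[0,0.024,0,0,190],[0,0.027,0,0,195],[0,0.03,0,0,200],[0,0.032,0,0,205],[0,0.034,0,0,210],[0,0.034,0,0,210],[0,0.034,0,0,210]]]' 20
python3 - <<'E'
from h import *
im,d=grab_frame("scene");cv2.imwrite("pics/b2.png",cv2.resize(im[140:300,240:400],None,fx=3.7,fy=3.7,interpolation=cv2.INTER_CUBIC))
k=near("scene","plate",(230,301))["pixels"]&(d>0);c,n,P,r=plane(cloud("scene",d)[k]);print(c,n,np.percentile(P[:,2],[2,98]))
E
```

```text
clock: 5.57
ee_pos: [0.6521, -0.1748, 0.1294]
tcp_rot: [-2.386, -2.043, -0.0]
force: [-0.2, -0.3, -0.2]
opening: 0.0153
grasp_force: 0.1
[ 0.65553164 -0.18194771  0.10136699] [ 0.98557306 -0.15516111  0.06760749] [0.04910168 0.15711952]
```

View pics/b2.png

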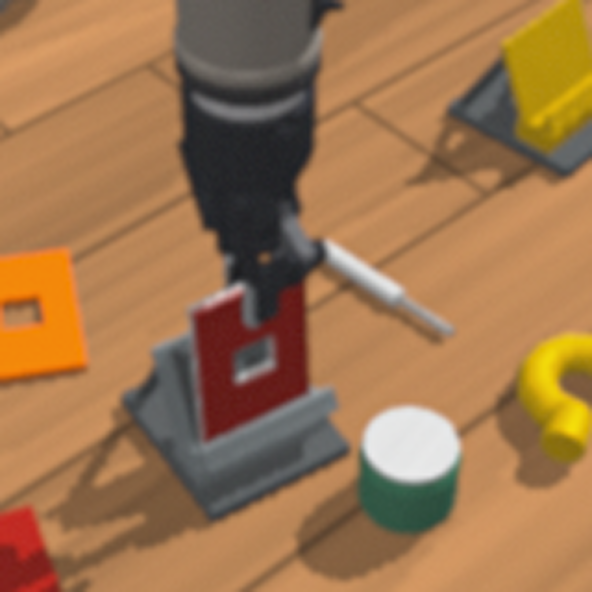

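The plate now stands almost upright, with about 4° of lean left, between the fingers. Clamp and lift.

```bash
python3 -m pendant '[[[0,0.003,0,0,225],[0,0.004,0,0,235],[0,0.004,0,0,255],[0,0.004,0,0,255],[0,0.004,0,0,255],[0,0.004,0,0,255]]]' 40 && python3 -m pendant '[[[0,0,-0.01,0,255],[0,0,-0.03,0,255],[0,0,-0.06,0,255],[0,0,-0.09,0,255],[0,0,-0.12,0,255],[0,0,-0.15,0,255],[0,0,-0.17,0,255],[0,0,-0.17,0,255],[0,0,-0.17,0,255]]]'
python3 - <<'E'
from h import *
im,d=grab_frame("scene");cv2.imwrite("pics/b3.png",cv2.resize(im[100:300,240:400],None,fx=3,fy=3,interpolation=cv2.INTER_CUBIC))
k=near("scene","plate",(200,310))["pixels"]&(d>0);c,n,P,r=plane(cloud("scene",d)[k]);print(c,n,np.percentile(P,[1,99],axis=0),get_state()["clock"])
a=np.radians(-8.9);print("lat",np.percentile(P@[-np.sin(a),np.cos(a),0],[1,99]),"tcp",get_state()["ee_pos"]@[-np.sin(a),np.cos(a),0])
E
```

```text
clock: 6.17
ee_pos: [0.6561, -0.1755, 0.1297]
tcp_rot: [2.386, 2.043, 0.0]
force: [-1.1, 0.8, 0.4]
opening: 0.0068
grasp_force: 40.7
clock: 6.92
ee_pos: [0.6563, -0.1755, 0.3003]
tcp_rot: [2.385, 2.042, 0.002]
force: [-0.2, -0.3, -2.7]
opening: 0.0071
grasp_force: 40.2
[ 0.65977785 -0.17923267  0.26985197] [ 9.88799803e-01 -1.49245875e-01  7.86235281e-04] [[ 0.65343474 -0.21639916  0.21123507]
 [ 0.66654347 -0.13804605  0.32876355]] 7.0167
lat [-0.11267296 -0.0334648 ] tcp -0.07173456748591651
```

View pics/b3.png

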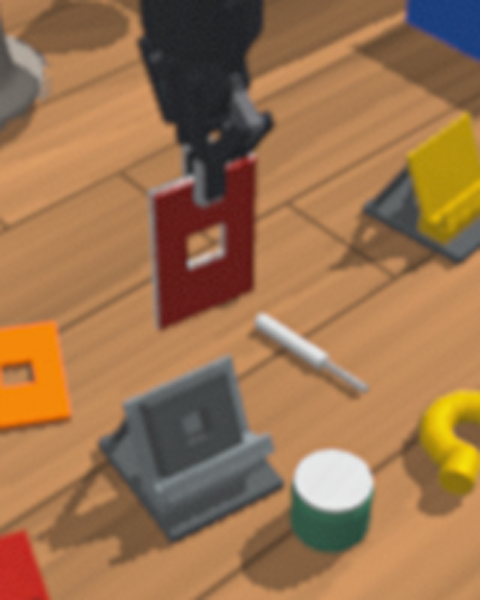

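Cleanly lifted and vertical; the two short plates have not moved. Now carry it and turn it 195°.

```bash
python3 -m pendant '[[[0.02,-0.008,0,-4,255],[0.045,-0.018,0,-10,255],[0.07,-0.028,0,-17,255],[0.095,-0.038,0,-24,255],[0.12,-0.048,0,-31,255],[0.145,-0.058,0,-38,255],[0.17,-0.068,0,-45,255],[0.195,-0.078,0,-52,255],[0.22,-0.088,0,-59,255],[0.245,-0.098,0,-66,255],[0.27,-0.108,0,-73,255],[0.295,-0.12,0,-80,255],[0.32,-0.13,0,-87,255],[0.34,-0.14,0,-94,255],[0.36,-0.15,0,-100,255],[0.36,-0.15,0,-100,255]]]' 40
python3 - <<'E'
from h import *
print(delta([.556,.2463,.30],186.4-360), get_state()["qpos"])
E
```

```text
clock: 8.35
ee_pos: [0.561, 0.2071, 0.2973]
tcp_rot: [0.046, -3.137, -0.002]
force: [-0.5, 0.2, -3.1]
opening: 0.0066
grasp_force: 40.2
(array([ 3.8, 39.3, -2.6]), np.float64(265.3)) [ 0.22435998  0.44149162  1.158198    0.0021049   1.54620479 -1.37553221]
```

Remaining turn: 265.3 − 360 = −94.7°.

```bash
python3 -m pendant '[[[0.001,0.01,0,-5,255],[0.002,0.02,0,-12,255],[0.004,0.03,-0.002,-19,255],[0.004,0.039,-0.003,-26,255],[0.004,0.039,-0.003,-33,255],[0.004,0.039,-0.003,-40,255],[0.004,0.039,-0.003,-47,255],[0.004,0.039,-0.003,-54,255],[0.004,0.039,-0.003,-61,255],[0.004,0.039,-0.003,-68,255],[0.004,0.039,-0.003,-75,255],[0.004,0.039,-0.003,-82,255],[0.004,0.039,-0.003,-89,255],[0.004,0.039,-0.003,-94.7,255],[0.004,0.039,-0.003,-94.7,255],[0.004,0.039,-0.003,-94.7,255]]]'
python3 - <<'E'
from h import *
print(delta([.556,.2463,.1262],186.4-360), get_state()["clock"])
im,d=grab_frame("scene")
ms=masks_of("scene","plate")
for m in ms:
  if m["p"]>.3:
    k=m["pixels"]&(d>0);c,n,P,r=plane(cloud("scene",d)[k]);n=n*np.sign(n[0]);print(m["location"],c,n,np.percentile(P[:,2],[1,99]),(c-get_state()["ee_pos"])@n)
E
```

```text
clock: 9.68
ee_pos: [0.5582, 0.2418, 0.301]
tcp_rot: [2.326, -2.109, -0.002]
force: [-0.1, -0.6, -2.5]
opening: 0.0068
grasp_force: 40.2
(array([ -4.8,   1.3, 174.8]), np.float64(-0.8)) 9.6833
[229.3, 245.3] [ 0.44614281 -0.21794621  0.00727165] [ 8.46873839e-04  1.98061404e-03 -9.99997680e-01] [0.00535107 0.00913953] 0.29334074490288015
[97.2, 401.5] [0.55145327 0.24491184 0.25857767] [ 0.86136181  0.4940555  -0.11817356] [0.01354811 0.33076256] 0.0006150427293261686
```

```bash
python3 -m pendant '[[[-0.002,0.001,0.03,-0.5,255],[-0.003,0.001,0.06,-0.5,255],[-0.003,0.001,0.09,-0.5,255],[-0.003,0.001,0.12,-0.5,255],[-0.003,0.001,0.14,-0.5,255],[-0.003,0.001,0.15,-0.5,255],[-0.003,0.001,0.15,-0.5,255],[-0.003,0.001,0.15,-0.5,255]]]'
python3 - <<'E'
from h import *
print(delta([.556,.2463,.1262],186.4-360), get_state()["clock"])
im,d=grab_frame("scene");cv2.imwrite("pics/b4.png",cv2.resize(im[60:220,320:480],None,fx=3.7,fy=3.7,interpolation=cv2.INTER_CUBIC))
W=cloud("scene",d);P=W.reshape(-1,3);a=np.radians(6.4)
f=P@[np.cos(a),np.sin(a),0];l=P@[-np.sin(a),np.cos(a),0];hsv=cv2.cvtColor(im,cv2.COLOR_BGR2HSV).reshape(-1,3)
k=(abs(l-.183)<.045)&(f>.565)&(f<.62)&(P[:,2]>.062)&(P[:,2]<.16)&(hsv[:,1]<90)
c,n,Q,r=plane(P[k]);n=n*np.sign(n[0]);print(k.sum(),c,n,"tilt",np.degrees(n[2]),"yaw",np.degrees(np.arctan2(n[1],n[0])),"front fwd",c@[np.cos(a),np.sin(a),0],"lat",np.percentile(l[k],[1,99]))
E
```

```text
clock: 10.45
ee_pos: [0.5576, 0.2452, 0.1531]
tcp_rot: [-2.339, 2.096, -0.0]
force: [-0.4, -0.1, -1.1]
opening: 0.0072
grasp_force: 40.2
(array([-1.3,  1.5, 26.8]), np.float64(-0.1)) 10.45
408 [0.56154616 0.24434849 0.11081314] [ 0.99480686  0.10176664 -0.00169407] tilt -0.09706311199617067 yaw 5.840918872275361 front fwd 0.58528382571912 lat [0.14018702 0.22221061]
```

View pics/b4.png

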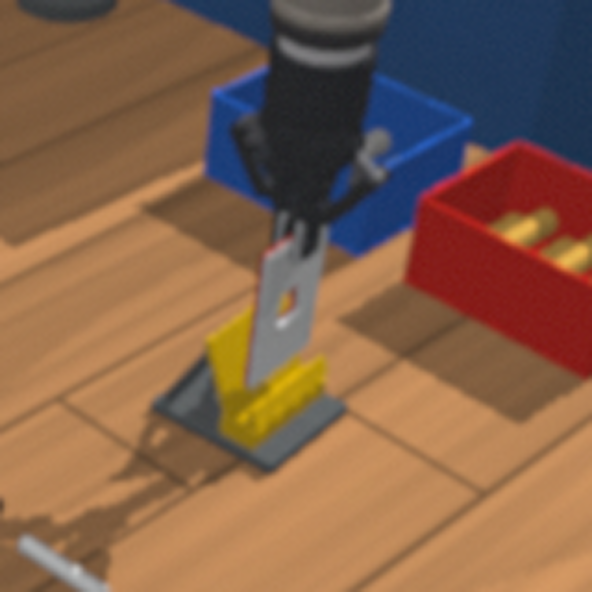

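```bash
python3 -m pendant '[[[-0.001,0.0015,0.01,0,255],[-0.001,0.0015,0.018,0,255],[-0.001,0.0015,0.023,0,255],[-0.001,0.0015,0.025,0,255],[-0.001,0.0015,0.026,0,255],[-0.001,0.0015,0.027,0,255],[-0.001,0.0015,0.0275,0,255],[-0.001,0.0015,0.0275,0,255]]]' 30
```

```text
clock: 11.17
ee_pos: [0.5557, 0.246, 0.1252]
tcp_rot: [-2.341, 2.095, -0.0]
force: [0.2, -0.0, -2.0]
opening: 0.0069
grasp_force: 40.2
```

```bash
for i in 1; do python3 -m pendant '[[[0,0,0.0005,0,255],[0,0,0.001,0,255],[0,0,0.0015,0,255],[0,0,0.0015,0,255]]]'; python3 -m pendant '[[[0,0,0.0005,0,255],[0,0,0.001,0,255],[0,0,0.001,0,255]]]'; done
```

```text
clock: 11.5
ee_pos: [0.5558, 0.2461, 0.124]
tcp_rot: [-2.34, 2.095, -0.001]
force: [-0.4, -0.5, 0.4]
opening: 0.0067
grasp_force: 40.6
clock: 11.75
ee_pos: [0.5562, 0.2462, 0.1239]
tcp_rot: [-2.339, 2.094, -0.002]
force: [-1.5, -0.1, 6.0]
opening: 0.007
grasp_force: 41.5
```

```bash
python3 -m pendant '[[[0,0,-0.0005,0,225],[0,0,-0.0005,0,218],[0,0.001,-0.0005,0,215],[0,0.003,-0.0005,0,212],[0,0.006,-0.0005,0,208],[0,0.009,-0.0005,0,203],[0,0.012,-0.0005,0,198],[0,0.015,-0.0005,0,193],[0,0.018,-0.0005,0,188],[0,0.021,-0.0005,0,183],[0,0.024,-0.0005,0,178],[0,0.027,-0.0005,0,173],[0,0.03,-0.0005,0,168],[0,0.033,-0.0005,0,160],[0,0.036,-0.0005,0,150],[0,0.038,-0.0005,0,140],[0,0.038,-0.0005,0,130],[0,0.038,-0.0005,0,120],[0,0.038,-0.0005,0,120]]]' 20
python3 - <<'E'
from h import *
im,d=grab_frame("scene");cv2.imwrite("pics/b5.png",cv2.resize(im[60:220,320:480],None,fx=3.7,fy=3.7,interpolation=cv2.INTER_CUBIC))
W=cloud("scene",d);P=W.reshape(-1,3);a=np.radians(6.4)
f=P@[np.cos(a),np.sin(a),0];l=P@[-np.sin(a),np.cos(a),0];hsv=cv2.cvtColor(im,cv2.COLOR_BGR2HSV).reshape(-1,3)
k=(abs(l-.183)<.045)&(f>.53)&(f<.62)&(P[:,2]>.055)&(P[:,2]<.16)&(hsv[:,1]<90)
c,n,Q,r=plane(P[k]);print(k.sum(),c,n,"tilt",np.degrees(np.arcsin(n[2])),"yaw",np.degrees(np.arctan2(n[1],n[0])),"lat",np.percentile(l[k],[1,99]),"ztop",np.percentile(Q[:,2],99))
print("above board plane",(c-[.5376,.241,.0604])@np.array([.9042,.1014,.4148]))
E
```

```text
clock: 13.33
ee_pos: [0.5181, 0.2418, 0.1231]
tcp_rot: [-2.341, 2.095, -0.0]
force: [-0.5, 0.1, 0.4]
opening: 0.0452
grasp_force: 0.0
600 [0.52972706 0.24065087 0.09752987] [0.91043761 0.08273917 0.40528705] tilt 23.90911634345704 yaw 5.192688666080652 lat [0.14057892 0.22338207] ztop 0.1419140243788016
above board plane 0.008247356284733014
```

View pics/b5.png

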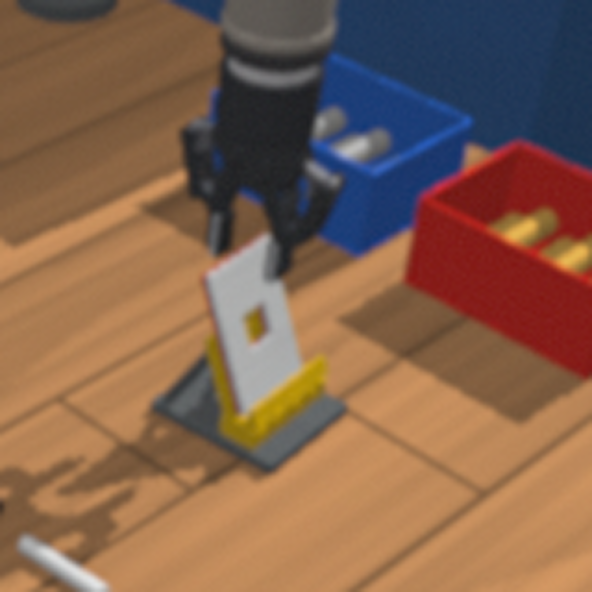

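The plate lies flat against the board, centred, with its bare face to the front. Open the gripper and lift it clear.

```bash
python3 -m pendant '[[[0,0,0,0,60],[0,0,0,0,20],[0,0,0,0,0],[0,0,0,0,0],[0,0,-0.02,0,0],[0,0,-0.05,0,0],[0,0,-0.09,0,0],[0,0,-0.13,0,0],[0,0,-0.16,0,0],[0,0,-0.16,0,0],[0,0,-0.16,0,0],[0,0,-0.16,0,0]]]'
python3 - <<'E'
from h import *
im,d=grab_frame("scene")
W=cloud("scene",d);P=W.reshape(-1,3);a=np.radians(6.4)
f=P@[np.cos(a),np.sin(a),0];l=P@[-np.sin(a),np.cos(a),0];hsv=cv2.cvtColor(im,cv2.COLOR_BGR2HSV).reshape(-1,3)
k=(abs(l-.183)<.045)&(f>.53)&(f<.62)&(P[:,2]>.055)&(P[:,2]<.16)&(hsv[:,1]<90)
c,n,Q,r=plane(P[k]);print(k.sum(),"tilt",np.degrees(np.arcsin(n[2])),"yaw",np.degrees(np.arctan2(n[1],n[0])),"above board",(c-[.5376,.241,.0604])@np.array([.9042,.1014,.4148]),"ztop",np.percentile(Q[:,2],99))
print(sign_off())
E
```

```text
clock: 14.38
ee_pos: [0.5174, 0.2416, 0.282]
tcp_rot: [2.34, -2.094, -0.001]
force: [-0.1, -0.2, 0.2]
opening: 0.0849
grasp_force: 0.0
587 tilt 24.280170771383236 yaw 5.245923450878276 above board 0.008261436352168937 ztop 0.14204433542328268
the job is handed in; nothing more can be done
None
```

The long latch plate is on the yellow rest, bare aluminium face to the front, leaning flat on the board and about centred. The short plates looked unmoved after the lift, the gripper is clear, and the job was handed in at about 14.5 s with no verdict returned.

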